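Clear the card cabinet's lid and flip it open

TASK

A medicine carton has been left on the hinged lid of the record-card cabinet. With the fingers, push it sideways along the top until it lies completely off the lid, flat on the fixed top next to it; do not pick it up. Then flip the lid up and over by the steel tab on its front edge until it leans back and stays wide open by itself, let go, and leave everything else on the desk where it stands.

Things in the scene. Friction and masses are not known exactly. Their poses are not given: they have to be found in the camera images.
- unit: low grey steel card cabinet, fixed: 140 mm deep (x from -70 front to +70 back), 330 mm wide, 106 mm high. Origin at desk level, mid-depth, on the seam between its halves; x points from front to back, y to the left seen from the front. Half y 0 to 170 mm: card bay, open on top (walls 100 mm high), shut by the lid. Half y -160 to 0 mm: closed, with the fixed top
- deck (a point): centre of the cabinet's fixed flat top, 140 mm (x) x 160 mm (y), 106 mm above the desk. The shut lid beside it (at +y) has its top at 108 mm, so the carton slides down a step of 2 mm
- lid (a joint): lid angle in rad: 0 shut, grows as the front edge swings up and back, stops at 1.95 (leaning back). The hinge turns freely: released below about 1.5 the lid falls shut, past about 1.6 it falls open. A flat plate, 0.24 kg, 140 mm from hinge to front edge, 168 mm wide, 8 mm thick, with a steel tab on its front edge
- lid_hinge (a point): middle of the hinge line, at the back of the lid's underside (70 mm behind and 85 mm to the left of the cabinet's origin, 100 mm up). The line runs along the cabinet's y
- lid_root (a point): middle of the lid's front edge, on its underside, where the tab begins; moves with the lid; 140 mm from the hinge
- lid_tab (a point): middle of the outer edge of the steel tab: a tongue 75 mm wide, 4 mm thick, 42 mm long that slopes outward and up at 40 degrees from the middle of the lid's front edge, so a finger pointing down or tilted forward fits beneath it. With the lid shut this point lies 30 mm in front of lid_root and 30 mm higher; moves with the lid
- carton_center (a point): centre of the flat white medicine carton lying at first on the lid, the only thing there; 80 mm (its x) x 50 mm (its y) x 38 mm high, about 0.14 kg; loose, slides when pushed. Its long side lies roughly across the cabinet's depth
- jar: small white lidded jar, 38 mm across and 55 mm high, standing on the fixed top of the cabinet in its outer far corner; loose bystander, to be left alone; origin at the centre of its underside
- stamp: turned wooden stamp, 34 mm across, 72 mm high, standing in front of the cabinet near its left or right end; loose bystander, to be left alone; origin at the centre of its underside
- mug: white mug, 76 mm across, 90 mm high, beside the lid's end of the cabinet; loose bystander, to be left alone; origin at the centre of its underside
- syrup: amber bottle, 56 mm across, 130 mm high, standing in front of the cabinet near its left or right end; loose bystander, to be left alone; origin at the centre of its underside
- pack: brown cardboard pack 70 x 110 x 90 mm high, behind the cabinet; loose bystander, to be left alone; origin at the centre of its underside
- stapler: black desk stapler 130 x 34 x 42 mm high, beside the fixed end of the cabinet; loose bystander, to be left alone; origin at the centre of its underside
Mind the look-alikes: they are no part of the job. What is shaped like the part that bears carton_center but pink or purple is not meant.

How it is judged:
On the way, in this order (a step that is already met when the one before it is completed fails the run):
1. the carton lies flat on the fixed top, off the lid, with the lid still shut (y of carton_center in the frame of unit between -0.15 and -0.022 m and z of carton_center in the frame of unit between 0.118 and 0.132 m and angle between carton_center's own z axis and vertical below 0.15 rad and value of joint lid below 0.1 rad and contact force between carton and lid below 0.05 N), for 0.2 s.
2. the lid has been flipped past its balance point and leans back, open (value of joint lid above 1.8 rad), for 0.2 s.
At the end, for the whole second after the job is handed in: the lid leans back open by itself (angle above 1.8 rad, at rest) and the carton lies flat and still on the fixed top (centre at least 22 mm from the seam on the fixed side and at most 150 mm, height within 7 mm, tilt under 0.15 rad) (y of carton_center in the frame of unit between -0.15 and -0.022 m and z of carton_center in the frame of unit between 0.118 and 0.132 m and angle between carton_center's own z axis and vertical below 0.15 rad and value of joint lid above 1.8 rad and velocity of joint lid below 0.1 rad/s and linear speed of carton below 0.02 m/s); the robot touches nothing.
It fails at once if the carton is lifted off the top (more than 8 mm) (z of carton_center in the frame of unit above 0.1355 m).
It fails at once if the carton falls or is knocked off the cabinet (z of carton_center in the frame of unit below 0.09 m).
It fails at once if the lid is raised with the carton still on it (value of joint lid above 0.2 rad and y of carton_center in the frame of unit above -0.015 m).
It fails at once if a bystander is shifted by more than 30 mm, lifted or knocked over (distance of any of jar, stamp, mug, syrup, pack, stapler from where it was at the start of the episode above 0.03 m or angle between any of jar, stamp, mug, syrup, pack, stapler's own z axis and vertical above 0.4 rad).
It also fails if it takes over 61 s, if anything falls off the work surface, if the arm or the gripper's body presses on something with over 40 N, if the wrist force passes 120 N, or if a joint passes its speed limit or range.

ROBOT

A 6-joint arm with a two-finger parallel gripper is mounted at the origin on the work surface. World frame = base frame: x ahead of the robot, y to its left, z up, the work surface at z = 0. Lengths are in m, angles in rad, forces in N, time in s.
With the tool pointing down it reaches from about 0.3 to 0.95 m from the base axis. Payload 3.1 kg.
Tool frame: the origin (TCP) lies on the front face of the gripper's body, between the roots of the fingers; the fingertips stand 73 mm ahead of it and the grasp point (between the pads) lies 54 mm ahead of it; x points along the fingers, y is the direction in which the jaws open and shut, and the axes are right-handed (so a half turn about x gives the same grasp; the last joint's range is limited). The gripper opens to 85 mm and grips with 20 to 120 N. Pads are 22 mm wide; open, the fingers measure 114 mm over their backs; the gripper's body (76 mm by 85 mm) begins 54 mm behind the grasp point. The pads swing forward as they close: fully open they stand 13 mm farther back than shut.
Start: joints at [-1.305, 0.308, 1.634, -0, 1.2, -0.07], TCP at [0.206, -0.59, 0.304] pointing down, gripper open.
Joint ranges: [-3.06, 3.06], [-0.79, 1.96], [0.05, 2.63], [-1.19, 4.34], [0.05, 2.64], [-2.94, 2.94]. Speed limits (rad/s): [2.79, 2.79, 3.14, 3.14, 3.14, 3.14].

INTERFACE

Orientations are given as a unit quaternion [x, y, z, w].
In Python, from rig import get_state, camera, finish_job gives the robot as it stands.
- The arm moves only by the tool play_rows, never from a script. Its argument "increments" is a list of rows, each an object of numbers: "x", "y", "z": the shift along the tool's x, y, z in units of 30 mm (1.0 is 30 mm); "turn": the turn about the tool's x in degrees. In form: [{"x": .., "y": .., "z": .., "turn": ..}, ...]. A call has 1 to 20 rows; each row is the pose to reach, as a shift and turn from the pose measured when the call began, along the tool's axes at that moment; what a row does not reach only later rows make up. A row lasts 1/10 s, in which the tool goes at most 50 mm and 8.59 degrees, less where a joint would pass 70% of its speed; a pose out of reach is approached as far as the arm can. A call with a gripper value outside its range is refused whole. "claw" is the opening, from 0 (shut) to 1 (fully open), set as the call begins (left out, the last holds). The fingers move at their own pace and stop on an object; "newtons" is the grip in N (left out, the last holds). Time passes only in rows, so rows that repeat a pose let the fingers close. It gives the time, the measured TCP pose, the force and the opening at its end, in the units of the state.
- get_state(): the state, without advancing time (a new reading comes with each control period).
- camera(name): name is "scene" or "side" or "wrist"; returns a dict with "img" (480x640x3 uint8, blue, green, red), "fx", "fy", "cx", "cy" (pixels), "dist" ([k1, k2, p1, p2, k3] as OpenCV has them; the pictures are not rectified), "pose" (4x4, takes a point from camera to world coordinates). Camera axes: x right, y up, looking along -z (the intrinsics and any distortion apply to the point x, -y, -z); pixel columns grow to the right and rows downward; lengths in m; the calibration is good to about 2 mm. A picture is of the moment at which its call begins. There is no depth.
- finish_job(): hands the job in, once; it reports no verdict.
The state is a dict: "clock": time; "joints": joint angles; "joint_vel": joint speeds; "joint_efforts": joint torques, N m; "eef_pos": TCP position; "orientation": TCP orientation; "force": force on the tool from outside, world axes, zero at the start; "torque": the same for the moment, N m; "opening": opening from 0.0 (shut) to 1.0 (fully open).
Only numpy, scipy, OpenCV 4.12 (cv2) and the standard library are available. Lean on these libraries where they do the work, as an engineer would, in place of code of your own. Each camera call takes 0.05 s, during which the arm holds its last target.

## Working session

There is one attempt and no reset: what is moved stays moved. The work goes in short steps, Python scripts to look and compute and a tool call to move; the robot and the scene stay as the last step left them, time stands still between calls to the robot, and variables do not carry over. Pictures are saved under pics/ and viewed, and the job is handed in when it is done.

Besides the shell and the picture viewer there is one more tool, called as name(argument=value, ...), one argument or row to a line, values as JSON. play_rows: Moves the arm, as the interface text tells. Its arguments: {"type":"object","properties":{"increments":{"type":"array","items":{"type":"object","properties":{"x":{"type":"number"},"y":{"type":"number"},"z":{"type":"number"},"turn":{"type":"number"}}}},"claw":{"type":"number"},"newtons":{"type":"number"}},"required":["increments"]}

```bash
mkdir -p pics; ls; python3 - <<'E'
from rig import get_state, camera
import cv2
s=get_state(); print(s)
for n in ["scene","side","wrist"]:
    c=camera(n); cv2.imwrite(f"pics/{n}0.png",c["img"]); print(n,c["fx"],c["cx"],c["cy"],c["dist"],c["pose"])
E
```

```text
pics
{'clock': 0.0, 'joints': array([-1.30468107e+00,  3.09004633e-01,  1.63518698e+00,  2.76566775e-05,
        1.19968694e+00, -6.96805135e-02]), 'joint_vel': array([-1.25518683e-05,  5.90320175e-04, -6.31387976e-04,  6.42270050e-04,
       -1.99652319e-04, -3.88933089e-04]), 'joint_efforts': array([ 3.88603667e-05, -4.15257704e+01, -2.76664227e+01,  2.13775604e-05,
        1.00903751e-02,  1.34641644e-05]), 'eef_pos': array([ 0.20577043, -0.58946599,  0.30264691]), 'orientation': array([-0.69709356, -0.11896633,  0.69723393, -0.11735596]), 'force': array([ 0.23018484,  0.08385172, -0.01482094]), 'torque': array([ 0.02620062,  0.00549274, -0.01630318]), 'opening': 0.9976629731532881}
scene 465.6874903014346 316.44782656281626 244.60274837888667 [-0.09396312  0.          0.          0.          0.        ] [[ 0.6253409  -0.64077621  0.44537019  1.01150489]
 [ 0.78031126  0.51927392 -0.34852393 -0.25327846]
 [-0.00794329  0.56547364  0.82472811  0.80165872]
 [ 0.          0.          0.          1.        ]]
side 451.2491278941195 316.06857117038646 242.04784092372697 [0.03168533 0.         0.         0.         0.        ] [[-9.47415205e-01  2.29406890e-01 -2.23107393e-01  4.16233266e-01]
 [-3.20006398e-01 -6.77920928e-01  6.61830130e-01  6.11600130e-01]
 [ 5.79220478e-04  6.98423721e-01  7.15684267e-01  7.34614170e-01]
 [ 0.00000000e+00  0.00000000e+00  0.00000000e+00  1.00000000e+00]]
wrist 376.0960170823614 317.8868377411044 237.9185280321719 [-0.07463919  0.          0.          0.          0.        ] [[ 0.3295873   0.90421364  0.27160616  0.27409859]
 [-0.94412262  0.31631382  0.09261776 -0.56636653]
 [-0.00216654 -0.28695516  0.95794157  0.37189727]
 [ 0.          0.          0.          1.        ]]
```

View pics/scene0.png

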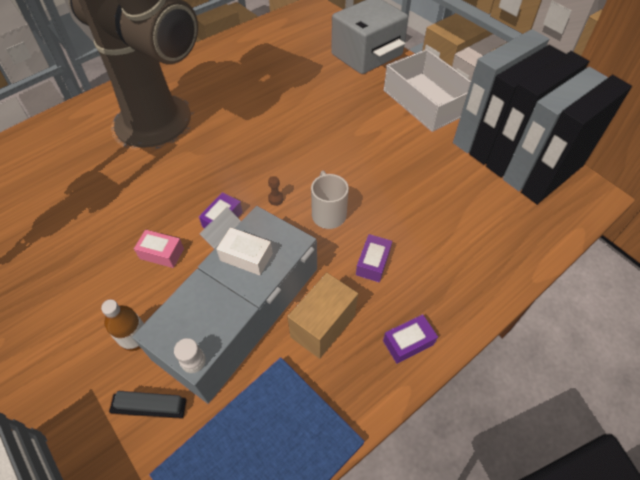

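View pics/side0.png

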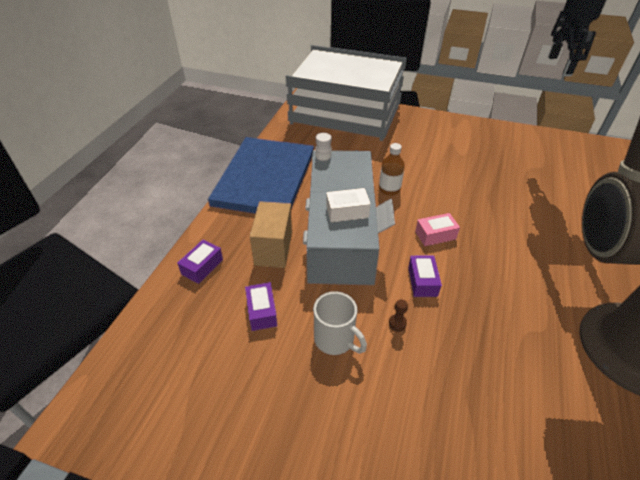

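View pics/wrist0.png

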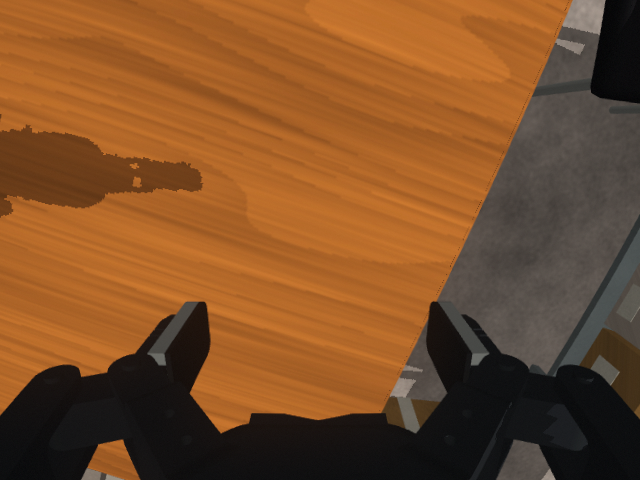

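Candidates for the carton in the scene view are the pink box (158,248), the purple boxes (220,212), (374,258) and (410,338), and the white box on the grey lid (245,250). I choose the white one on the lid. Next is a close crop to check it.

```bash
python3 - <<'E'
import cv2
a=cv2.imread("pics/scene0.png")[180:420,90:340]; cv2.imwrite("pics/sc1.png",cv2.resize(a,None,fx=2.5,fy=2.5,interpolation=cv2.INTER_CUBIC))
a=cv2.imread("pics/side0.png")[120:360,230:470]; cv2.imwrite("pics/sd1.png",cv2.resize(a,None,fx=2.5,fy=2.5,interpolation=cv2.INTER_CUBIC))
E
```

```text
(no output)
```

View pics/sc1.png

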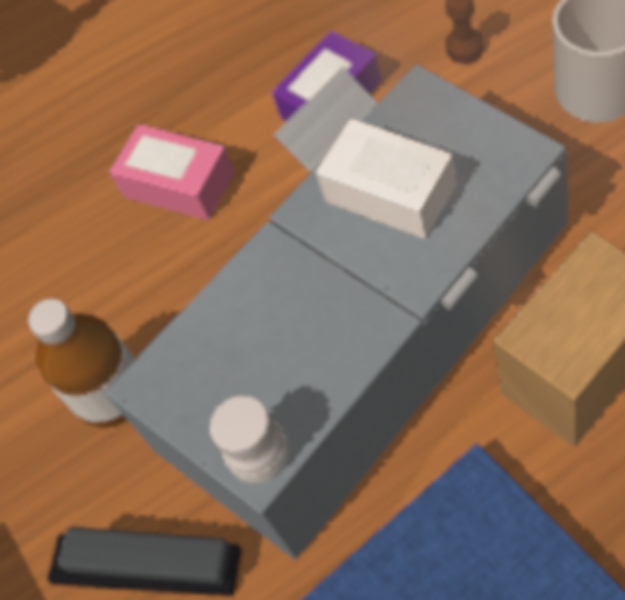

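View pics/sd1.png

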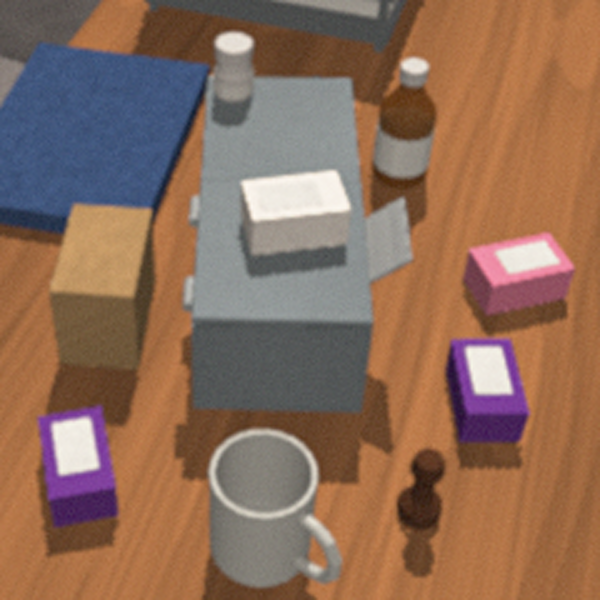

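The crop confirms it: a white carton on the grey lid, with the tab pointing away from the hinges at scene crop (325,120). Now I'll turn the corners into positions.

```bash
cat > h.py <<'E'
import numpy as np, cv2
from rig import get_state, camera
def ray(c,px):
    K=np.array([[c["fx"],0,c["cx"]],[0,c["fy"],c["cy"]],[0,0,1]])
    u=cv2.undistortPoints(np.array(px,float).reshape(-1,1,2),K,np.array(c["dist"])).reshape(-1,2)
    d=np.c_[u[:,0],-u[:,1],-np.ones(len(u))]@c["pose"][:3,:3].T
    return c["pose"][:3,3],d
def onz(c,px,z):
    o,d=ray(c,px); z=np.broadcast_to(z,len(d)); return o+d*((z-o[2])/d[:,2])[:,None]
E
python3 - <<'E'
from h import *
np.set_printoptions(precision=4,suppress=True)
sc=camera("scene"); sd=camera("side")
S=lambda p:np.array(p)/2.5+[90,180]
D=lambda p:np.array(p)/2.5+[230,120]
cs=onz(sc,S([(416,66),(567,152),(271,221),(420,319),(108,397),(263,513)]),[.108,.108,.107,.107,.106,.106])
cd=onz(sd,D([(372,320),(193,317),(352,79),(206,77)]),[.108,.108,.106,.106])
print(cs,"\n",cd)
unit=np.array([[-70,170],[70,170],[-70,0],[70,0],[-70,-160],[70,-160]])/1000.
U=np.r_[unit,unit[[0,1,4,5]]]; P=np.r_[cs,cd][:,:2]
a=U-U.mean(0); b=P-P.mean(0)
th=np.arctan2((a[:,0]*b[:,1]-a[:,1]*b[:,0]).sum(),(a*b).sum())
R=np.array([[np.cos(th),-np.sin(th)],[np.sin(th),np.cos(th)]]); t=P.mean(0)-R@U.mean(0)
print("unit",t,th,"res",(P-U@R.T-t)*1000)
np.savez("unit.npz",t=t,th=th,R=R)
inv=lambda p:(p[:,:2]-t)@R
k1=onz(sc,S([(355,121),(456,155),(425,205),(318,175)]),.146); k2=onz(sd,D([(242,181),(337,172),(350,207),(249,222)]),.146)
print("carton unit",inv(k1),inv(k1).mean(0),"\n",inv(k2),inv(k2).mean(0))
print("tab outer sc",inv(onz(sc,S([(345,68),(276,134)]),.13)),"sd",inv(onz(sd,D([(404,198),(412,262)]),.13)))
print("syrup",inv(onz(sc,S([(95,415)]),0)),inv(onz(sd,D([(400,180)]),0)),"jar",inv(onz(sc,S([(255,465)]),.106)),inv(onz(sd,D([(233,95)]),.106)))
print("purple",inv(onz(sc,S([(330,36),(378,55)]),.04)),inv(onz(sd,D([(450,342),(522,405)]),.04)))
print("stamp",inv(onz(sd,D([(418,520)]),0)),"mug",inv(onz(sd,D([(265,570)]),0)),"pink",inv(onz(sc,S([(205,215),(115,175)]),0)))
E
```

```text
[[ 0.4949  0.0059  0.108 ]
 [ 0.6308  0.0456  0.108 ]
 [ 0.5451 -0.1532  0.107 ]
 [ 0.6743 -0.1146  0.107 ]
 [ 0.5932 -0.3064  0.106 ]
 [ 0.7222 -0.2652  0.106 ]] 
 [[ 0.4927  0.0087  0.108 ]
 [ 0.6236  0.0497  0.108 ]
 [ 0.5847 -0.3012  0.106 ]
 [ 0.7194 -0.2593  0.106 ]]
unit [ 0.6092 -0.1328] 0.2955273168257081 res [[ 2.1044 -3.5377]
 [ 4.0872 -4.6044]
 [ 2.7837  0.0374]
 [-1.9342 -2.1395]
 [ 4.3396 -0.0953]
 [-0.6269  0.3139]
 [-0.0582 -0.6967]
 [-3.0692 -0.5163]
 [-4.2106  5.0531]
 [-3.4157  6.1855]]
carton unit [[-0.0508  0.0812]
 [ 0.026   0.0979]
 [ 0.0335  0.054 ]
 [-0.0422  0.0319]] [-0.0084  0.0662] 
 [[ 0.0316  0.052 ]
 [-0.0464  0.0381]
 [-0.0548  0.0818]
 [ 0.0254  0.1022]] [-0.0111  0.0685]
tab outer sc [[-0.0987  0.1223]
 [-0.1005  0.048 ]] sd [[-0.1022  0.0505]
 [-0.1018  0.1271]]
syrup [[-0.1268 -0.1664]] [[-0.1295 -0.1321]] jar [[ 0.0447 -0.1396]] [[ 0.0418 -0.1242]]
purple [[-0.193   0.1896]
 [-0.1446  0.1964]] [[-0.1445  0.1277]
 [-0.1934  0.1936]]
stamp [[-0.1088  0.2769]] mug [[0.0083 0.3241]] pink [[-0.1809  0.0083]
 [-0.2733 -0.0067]]
```

```bash
cat >> h.py <<'E'
from scipy.spatial.transform import Rotation as Ro
_u=np.load("unit.npz"); T=_u["t"]; TH=float(_u["th"]); RU=_u["R"]
np.set_printoptions(precision=4,suppress=True)
def w(u,z): return np.r_[RU@np.array(u)+T,z]
def plan(target_w=None):
    s=get_state(); M=Ro.from_quat(s["orientation"]).as_matrix()
    ya=np.arctan2(M[1,1],M[0,1])
    print("clk",s["clock"],"tcp",s["eef_pos"],"unit",RU.T@(s["eef_pos"][:2]-T),"yaw(tool y) rel unit x deg",np.degrees(ya-TH),"j6",s["joints"][5],"F",s["force"],"op",s["opening"])
    print("tool axes cols\n",M)
    if target_w is not None: print("shift units",M.T@(target_w-s["eef_pos"])/.03)
E
python3 - <<'E'
from h import *
plan(w([-.010,.13],.30))
E
```

```text
clk 0.25 tcp [ 0.2058 -0.5898  0.3033] unit [-0.519  -0.3197] yaw(tool y) rel unit x deg -87.69081708713816 j6 -0.06971369732401643 F [-0.5935 -0.3693  0.5847] op 1.0005251641547952
tool axes cols
 [[-0.0003  0.3296 -0.9441]
 [ 0.0011 -0.9441 -0.3296]
 [-1.     -0.0011 -0.0001]]
shift units [  0.1256 -14.294  -17.557 ]
```

play_rows(
  increments=[
    {"x":0,"y":-1,"z":-1.2,"turn":-5},
    {"x":0,"y":-2,"z":-2.5,"turn":-10},
    {"x":0,"y":-3,"z":-3.7,"turn":-16},
    {"x":0,"y":-4,"z":-5,"turn":-22},
    {"x":0,"y":-5,"z":-6.2,"turn":-28},
    {"x":0,"y":-6,"z":-7.4,"turn":-34},
    {"x":0,"y":-7,"z":-8.6,"turn":-40},
    {"x":0,"y":-8,"z":-9.8,"turn":-46},
    {"x":0,"y":-9,"z":-11,"turn":-52},
    {"x":0,"y":-10,"z":-12.3,"turn":-58},
    {"x":0,"y":-11,"z":-13.5,"turn":-64},
    {"x":0,"y":-12,"z":-14.7,"turn":-70},
    {"x":0,"y":-13,"z":-16,"turn":-76},
    {"x":0,"y":-14,"z":-17,"turn":-82},
    {"x":0,"y":-14.3,"z":-17.55,"turn":-87.7},
    {"x":0,"y":-14.3,"z":-17.55,"turn":-87.7},
    {"x":0,"y":-14.3,"z":-17.55,"turn":-87.7},
  ],
  claw=0.5,
)

```text
clock: 1.95
eef_pos: [0.5613, -0.0112, 0.3034]
orientation: [0.421, 0.569, -0.421, 0.568]
force: [0.5, -0.1, -0.3]
opening: 0.501
```

```bash
python3 - <<'E'
from h import *
c=camera("wrist"); cv2.imwrite("pics/w1.png",c["img"])
c=camera("side"); cv2.imwrite("pics/side1.png",c["img"])
plan(w([-.010,.13],.191))
E
```

```text
clk 2.05 tcp [ 0.5609 -0.0122  0.3035] unit [-0.0111  0.1295] yaw(tool y) rel unit x deg -0.1085036582389865 j6 -0.3934257361215619 F [-0.1582 -0.4493 -0.0098] op 0.500699995213576
tool axes cols
 [[-0.0013  0.9572  0.2894]
 [ 0.0007  0.2894 -0.9572]
 [-1.     -0.0011 -0.0011]]
shift units [ 3.7504  0.0417 -0.0121]
```

View pics/w1.png

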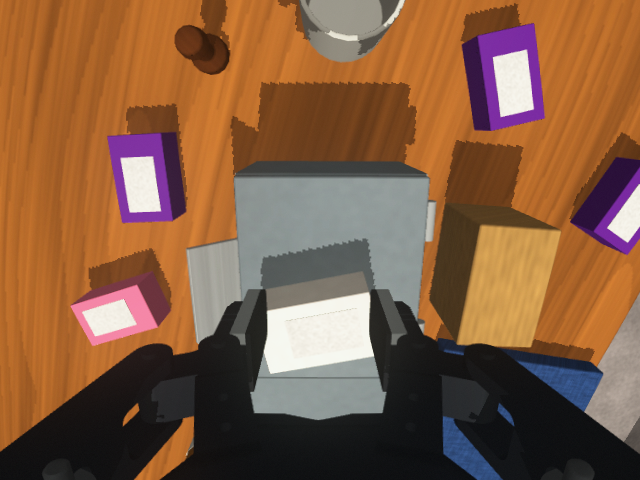

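View pics/side1.png

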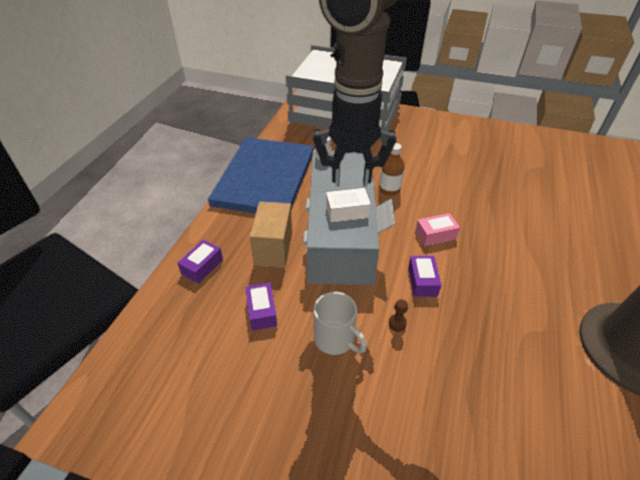

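```bash
cat >> h.py <<'E'
def proj(c,p):
    Rm=c["pose"][:3,:3]; q=(np.atleast_2d(p)-c["pose"][:3,3])@Rm; q=q*[1,-1,-1]
    K=np.array([[c["fx"],0,c["cx"]],[0,c["fy"],c["cy"]],[0,0,1]])
    return cv2.projectPoints(q,np.zeros(3),np.zeros(3),K,np.array(c["dist"]))[0].reshape(-1,2)
def tool(p):
    s=get_state(); return s["eef_pos"]+np.atleast_2d(p)@Ro.from_quat(s["orientation"]).as_matrix().T
E
python3 - <<'E'
from h import *
p=tool([[.067,-.021,0],[.067,.021,0],[.067,-.021,.011],[.067,-.021,-.011],[.054,.021,0]])
for n in["wrist","side","scene"]: print(n,proj(camera(n),p).round())
c=camera("side"); a=c["img"][100:300,250:450]; cv2.imwrite("pics/s2.png",cv2.resize(a,None,fx=3,fy=3))
E
```

```text
wrist [[268. 313.]
 [372. 313.]
 [269. 337.]
 [267. 288.]
 [377. 330.]]
side [[363. 181.]
 [339. 181.]
 [363. 178.]
 [363. 185.]
 [340. 175.]]
scene [[251. 181.]
 [272. 192.]
 [247. 185.]
 [255. 177.]
 [271. 186.]]
```

View pics/s2.png

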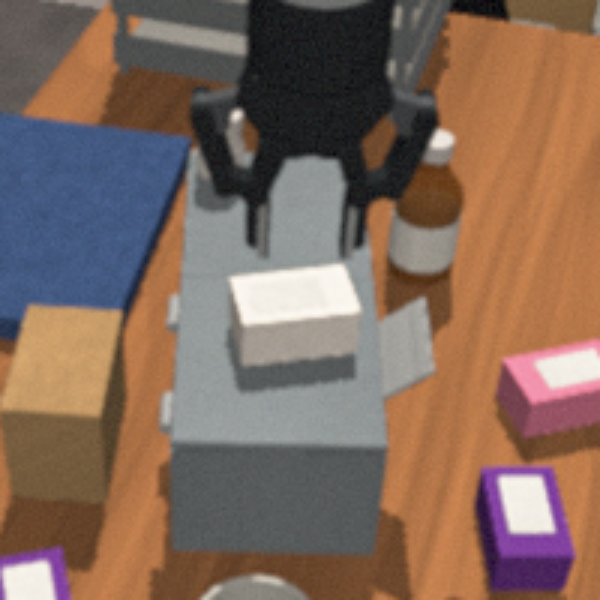

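play_rows(
  increments=[
    {"x":0.8},
    {"x":1.6},
    {"x":2.4},
    {"x":3.0},
    {"x":3.5},
    {"x":3.8},
    {"x":3.9},
    {"x":3.9},
  ],
)

```text
validation failed for argument at $.in...
```

```bash
python3 - <<'E'
from h import *
plan(w([-.010,-.012],.1865))
c=camera("side"); a=c["img"][100:300,250:450]; cv2.imwrite("pics/s3.png",cv2.resize(a,None,fx=3,fy=3))
E
```

```text
clk 2.25 tcp [ 0.5612 -0.0123  0.3039] unit [-0.0109  0.1293] yaw(tool y) rel unit x deg -0.11244255024954944 j6 -0.39383499406440636 F [ 0.4402 -0.225   0.1837] op 0.5001511398184221
tool axes cols
 [[-0.0003  0.9572  0.2894]
 [ 0.001   0.2894 -0.9572]
 [-1.     -0.     -0.001 ]]
shift units [3.9081 0.039  4.7148]
```

View pics/s3.png

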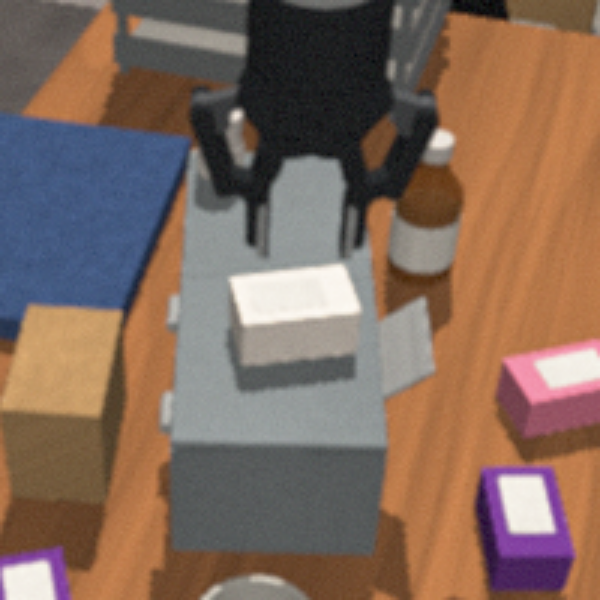

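The call was refused, so nothing moved and the picture is unchanged. All four keys seem to be required in each row.

play_rows(
  increments=[
    {"x":0.8,"y":0,"z":0,"turn":0},
    {"x":1.6,"y":0,"z":0,"turn":0},
    {"x":2.4,"y":0,"z":0,"turn":0},
    {"x":3.0,"y":0,"z":0,"turn":0},
    {"x":3.5,"y":0,"z":0,"turn":0},
    {"x":3.8,"y":0,"z":0,"turn":0},
    {"x":3.9,"y":0,"z":0,"turn":0},
    {"x":3.9,"y":0,"z":0,"turn":0},
  ],
)

```text
clock: 3.1
eef_pos: [0.5614, -0.0121, 0.1869]
orientation: [0.422, 0.568, -0.421, 0.568]
force: [0.3, -0.5, 0.6]
opening: 0.502
```

```bash
python3 - <<'E'
from h import *
plan(w([-.010,-.012],.1865))
c=camera("side"); a=c["img"][100:300,250:450]; cv2.imwrite("pics/s4.png",cv2.resize(a,None,fx=3,fy=3))
E
```

```text
clk 3.1 tcp [ 0.5614 -0.0121  0.1869] unit [-0.0106  0.1294] yaw(tool y) rel unit x deg -0.10327236359915924 j6 -0.3940310234550585 F [ 0.3209 -0.4681  0.6354] op 0.502034746169016
tool axes cols
 [[-0.0002  0.9572  0.2895]
 [ 0.001   0.2895 -0.9572]
 [-1.      0.0001 -0.001 ]]
shift units [0.01   0.03   4.7132]
```

View pics/s4.png

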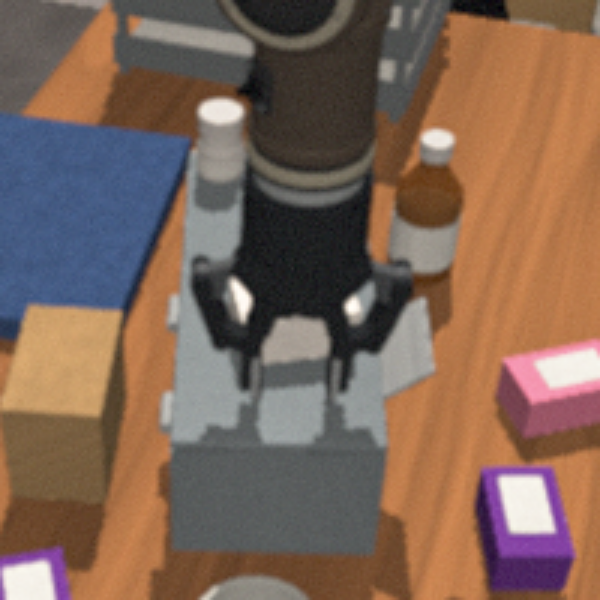

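The fingers now stand on the near (+y) side of the carton, with the tips (crop (250,390) and (338,390)) just above the lid. Pushing next.

play_rows(
  increments=[
    {"x":0,"y":0,"z":0.25,"turn":0},
    {"x":0,"y":0,"z":0.5,"turn":0},
    {"x":0,"y":0,"z":0.75,"turn":0},
    {"x":0,"y":0,"z":1.0,"turn":0},
    {"x":0,"y":0,"z":1.25,"turn":0},
    {"x":0,"y":0,"z":1.5,"turn":0},
    {"x":0,"y":0,"z":1.75,"turn":0},
    {"x":0,"y":0,"z":2.0,"turn":0},
    {"x":0,"y":0,"z":2.25,"turn":0},
    {"x":0,"y":0,"z":2.5,"turn":0},
    {"x":0,"y":0,"z":2.75,"turn":0},
    {"x":0,"y":0,"z":3.0,"turn":0},
    {"x":0,"y":0,"z":3.0,"turn":0},
  ],
)

```text
clock: 4.45
eef_pos: [0.5883, -0.0996, 0.1875]
orientation: [0.422, 0.567, -0.421, 0.568]
force: [0.1, -0.0, 0.1]
opening: 0.494
```

```bash
python3 - <<'E'
from h import *
plan(w([-.010,-.014],.1865))
a=camera("side")["img"][100:300,250:450]; b=camera("scene")["img"][180:380,120:320]
cv2.imwrite("pics/s5.png",cv2.resize(np.hstack([a,b]),None,fx=2,fy=2))
E
```

```text
clk 4.45 tcp [ 0.5883 -0.0996  0.1875] unit [-0.0104  0.0378] yaw(tool y) rel unit x deg -0.13154626699633948 j6 -0.5340614517602523 F [ 0.1024 -0.0291  0.0696] op 0.4938838385995437
tool axes cols
 [[ 0.0018  0.9573  0.289 ]
 [-0.0004  0.289  -0.9573]
 [-1.      0.0016  0.0009]]
shift units [0.0337 0.0168 1.7279]
```

View pics/s5.png

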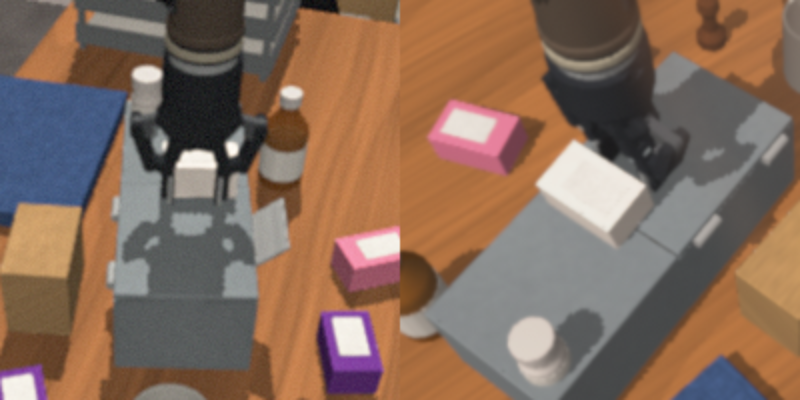

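The carton has squared up against the fingers and is crossing the seam (right crop (645,240)). Pushing on.

play_rows(
  increments=[
    {"x":0,"y":0,"z":0.25,"turn":0},
    {"x":0,"y":0,"z":0.5,"turn":0},
    {"x":0,"y":0,"z":0.75,"turn":0},
    {"x":0,"y":0,"z":1.0,"turn":0},
    {"x":0,"y":0,"z":1.2,"turn":0},
    {"x":0,"y":0,"z":1.4,"turn":0},
    {"x":0,"y":0,"z":1.6,"turn":0},
    {"x":0,"y":0,"z":1.75,"turn":0},
    {"x":0,"y":0,"z":1.8,"turn":0},
    {"x":0,"y":0,"z":1.8,"turn":0},
  ],
)

```text
clock: 5.55
eef_pos: [0.6036, -0.1508, 0.1873]
orientation: [0.422, 0.567, -0.421, 0.568]
force: [0.5, 0.8, -0.4]
opening: 0.504
```

play_rows(
  increments=[
    {"x":0,"y":0,"z":-0.5,"turn":0},
    {"x":0,"y":0,"z":-1.5,"turn":0},
    {"x":-1,"y":0,"z":-2.5,"turn":0},
    {"x":-2,"y":0,"z":-3.3,"turn":0},
    {"x":-3,"y":0,"z":-3.3,"turn":0},
    {"x":-4,"y":0,"z":-3.3,"turn":0},
    {"x":-4.5,"y":0,"z":-3.3,"turn":0},
    {"x":-4.5,"y":0,"z":-3.3,"turn":0},
  ],
)

```text
clock: 6.35
eef_pos: [0.576, -0.0556, 0.3253]
orientation: [0.423, 0.566, -0.42, 0.57]
force: [0.1, -0.7, 0.5]
opening: 0.501
```

```bash
python3 - <<'E'
from h import *
plan(w([-.090,.085],.30))
sd=camera("side");sc=camera("scene");wr=camera("wrist")
cv2.imwrite("pics/w6.png",wr["img"])
a=sd["img"][100:300,250:450]; b=sc["img"][180:380,120:320]
cv2.imwrite("pics/s6.png",cv2.resize(np.hstack([a,b]),None,fx=2,fy=2))
E
```

```text
clk 6.35 tcp [ 0.576  -0.0556  0.3253] unit [-0.0093  0.0836] yaw(tool y) rel unit x deg -0.08376495791271227 j6 -0.46578065230535376 F [ 0.0954 -0.73    0.4797] op 0.5013535441297265
tool axes cols
 [[ 0.0071  0.9571  0.2898]
 [-0.0009  0.2898 -0.9571]
 [-1.      0.0065  0.0029]]
shift units [ 0.8245 -2.6944 -0.046 ]
```

View pics/s6.png

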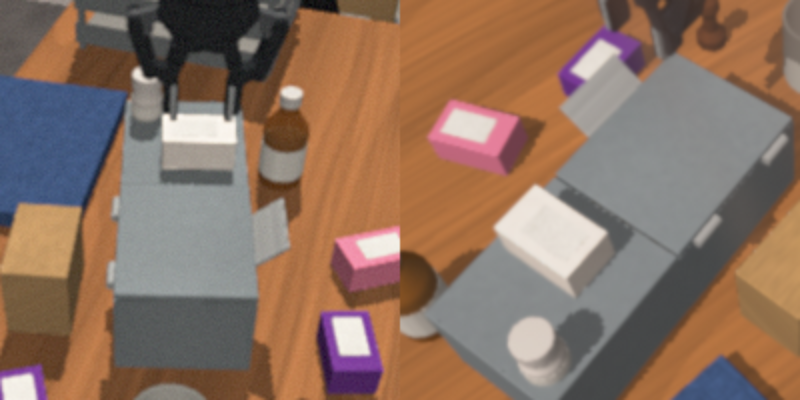

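View pics/w6.png

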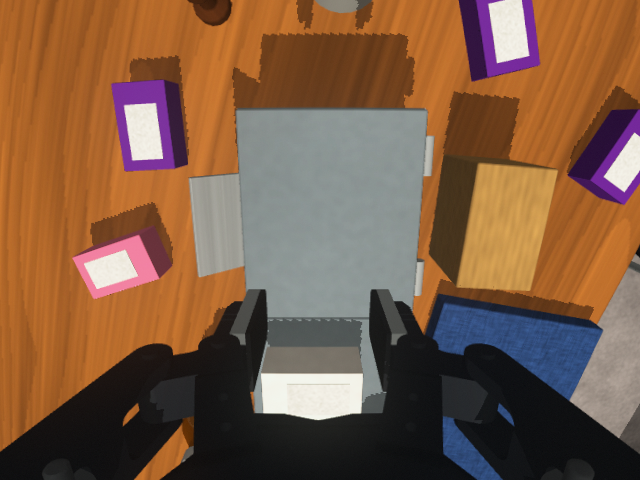

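The carton lies past the seam, with a shadow gap between it and the lid (wrist rows 320–345). Next I measure the tab precisely from the wrist view and check the carton's position.

```bash
python3 - <<'E'
from h import *
wr=camera("wrist");sc=camera("scene");sd=camera("side")
inv=lambda p:(p[:,:2]-T)@RU
a=wr["img"][90:330,170:450]; cv2.imwrite("pics/w7.png",cv2.resize(a,None,fx=2.5,fy=2.5,interpolation=cv2.INTER_CUBIC))
print("tab outer",inv(onz(wr,[(190,178),(199,276)],.13)))
print("tab root",inv(onz(wr,[(238,173),(244,270)],.105)))
print("lid corners",inv(onz(wr,[(237,109),(427,109),(247,318),(414,318)],.108)))
print("carton sc top",inv(onz(sc,np.array([(137,186),(212,232)])*[1,1]/2+[120-0,180],.144)) if 0 else inv(onz(sc,np.array([(537-400,186),(612-400,232),(573-400,290)])/2+[120,180],[.144,.144,.106])))
print("tab outer sc",inv(onz(sc,np.array([(612-400,55),(563-400,108)])/2+[120,180],.13)))
print("tab sd",inv(onz(sd,np.array([(284,200),(290,245)])/2+[250,100],.13)))
E
```

```text
tab outer [[-0.1016  0.1226]
 [-0.102   0.0493]]
tab root [[-0.073   0.1228]
 [-0.073   0.0444]]
lid corners [[-0.0706  0.169 ]
 [ 0.0658  0.169 ]
 [-0.0725  0.0023]
 [ 0.0679  0.0019]]
carton sc top [[-0.0528 -0.0292]
 [ 0.0272 -0.0266]
 [ 0.017  -0.0739]]
tab outer sc [[-0.1014  0.1196]
 [-0.0982  0.0485]]
tab sd [[-0.1028  0.053 ]
 [-0.1028  0.1205]]
```

View pics/w7.png

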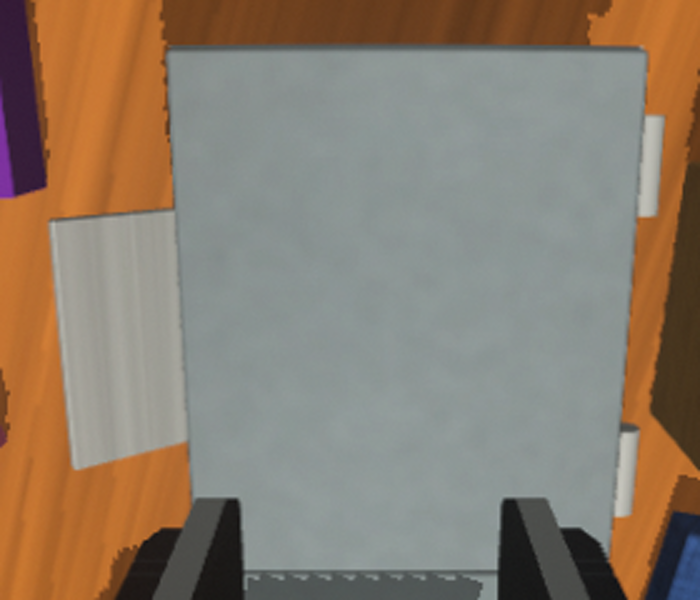

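play_rows(
  increments=[
    {"x":0,"y":-0.5,"z":0,"turn":8},
    {"x":0,"y":-1,"z":0,"turn":16},
    {"x":0,"y":-1.5,"z":0,"turn":24},
    {"x":0,"y":-2,"z":0,"turn":32},
    {"x":0,"y":-2.5,"z":0,"turn":40},
    {"x":0,"y":-2.74,"z":-0.06,"turn":48},
    {"x":0.5,"y":-2.74,"z":-0.06,"turn":56},
    {"x":1,"y":-2.74,"z":-0.06,"turn":64},
    {"x":1.5,"y":-2.74,"z":-0.06,"turn":72},
    {"x":2,"y":-2.74,"z":-0.06,"turn":80},
    {"x":2.3,"y":-2.74,"z":-0.06,"turn":88},
    {"x":2.5,"y":-2.74,"z":-0.06,"turn":90},
    {"x":2.5,"y":-2.74,"z":-0.06,"turn":90},
  ],
  claw=1,
  newtons=20,
)

```text
clock: 7.95
eef_pos: [0.4931, -0.0779, 0.243]
orientation: [-0.697, -0.104, 0.702, -0.102]
force: [0.1, 0.2, -0.0]
opening: 0.998
```

```bash
python3 - <<'E'
from h import *
plan(w([-.0915,.0855],.1685))
wr=camera("wrist"); cv2.imwrite("pics/w8.png",wr["img"])
for d in(.06,.073): print(proj(wr,tool([[d,y,z] for y in(-.0425,.0425) for z in(-.011,.011)])).round())
print("tab proj",proj(wr,[w([-.1015,.0855-.0375],.13),w([-.1015,.0855+.0375],.13)]))
E
```

```text
clk 7.95 tcp [ 0.4931 -0.0779  0.243 ] unit [-0.0951  0.0864] yaw(tool y) rel unit x deg -90.15932279884063 j6 1.0340733654903969 F [ 0.0733  0.2183 -0.0189] op 0.9981089063183952
tool axes cols
 [[-0.0071  0.2886 -0.9574]
 [ 0.0018 -0.9574 -0.2886]
 [-1.     -0.0038  0.0063]]
shift units [ 2.4836  0.0388 -0.1355]
[[204. 294.]
 [210. 345.]
 [430. 294.]
 [425. 345.]]
[[213. 281.]
 [218. 328.]
 [421. 281.]
 [417. 328.]]
tab proj [[390.8258 280.2414]
 [248.0764 280.3867]]
```

View pics/w8.png

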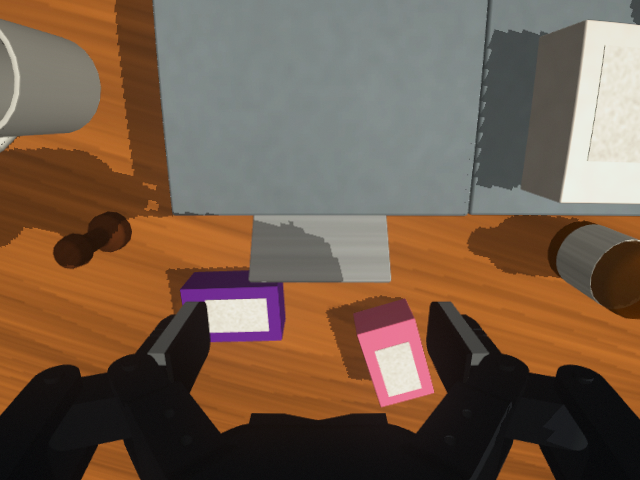

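The predicted tab corners match the picture (249,281 / 390,281), and the open pads straddle the tab. Descending to grip its side edges.

play_rows(
  increments=[
    {"x":0.5,"y":0.04,"z":-0.13,"turn":0},
    {"x":1.0,"y":0.04,"z":-0.13,"turn":0},
    {"x":1.5,"y":0.04,"z":-0.13,"turn":0},
    {"x":1.9,"y":0.04,"z":-0.13,"turn":0},
    {"x":2.2,"y":0.04,"z":-0.13,"turn":0},
    {"x":2.4,"y":0.04,"z":-0.13,"turn":0},
    {"x":2.48,"y":0.04,"z":-0.13,"turn":0},
    {"x":2.48,"y":0.04,"z":-0.13,"turn":0},
  ],
)

```text
clock: 8.8
eef_pos: [0.4974, -0.0779, 0.1694]
orientation: [-0.698, -0.104, 0.701, -0.103]
force: [-1.0, 0.4, -0.6]
opening: 0.996
```

```bash
python3 - <<'E'
from h import *
plan(w([-.0915,.0855],.1685))
wr=camera("wrist"); cv2.imwrite("pics/w9.png",wr["img"])
a=camera("scene")["img"][130:330,120:320]; cv2.imwrite("pics/s9.png",cv2.resize(a,None,fx=3,fy=3))
E
```

```text
clk 8.8 tcp [ 0.4974 -0.0779  0.1694] unit [-0.0911  0.0851] yaw(tool y) rel unit x deg -90.11095422356287 j6 1.0351542988548132 F [-0.9739  0.4407 -0.5862] op 0.9956228228295817
tool axes cols
 [[-0.0057  0.2894 -0.9572]
 [ 0.0015 -0.9572 -0.2894]
 [-1.     -0.0031  0.005 ]]
shift units [ 0.0296 -0.0134  0.0148]
```

View pics/w9.png

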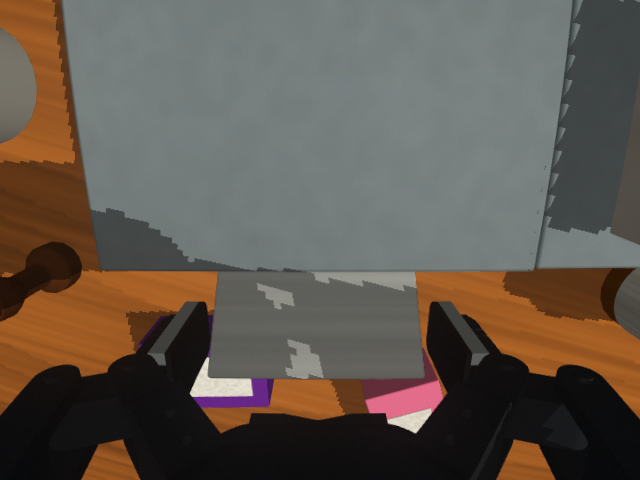

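View pics/s9.png

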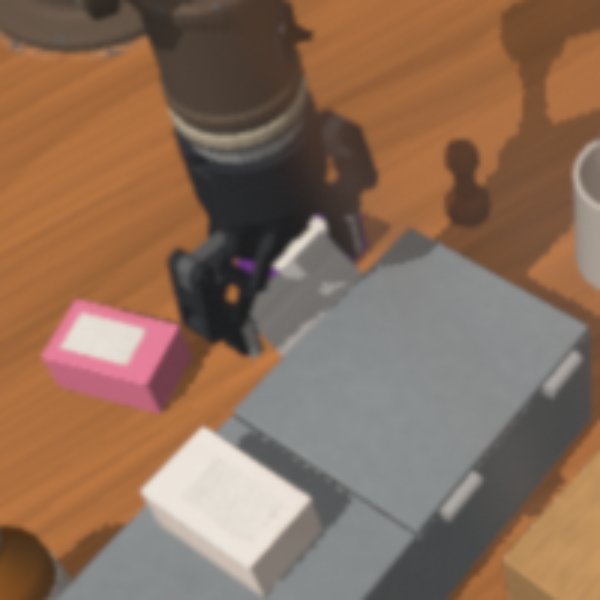

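The tab sits between the pads with a few mm clear each side. Closing.

play_rows(
  increments=[
    {"x":0,"y":0,"z":0,"turn":0},
    {"x":0,"y":0,"z":0,"turn":0},
    {"x":0,"y":0,"z":0,"turn":0},
    {"x":0,"y":0,"z":0,"turn":0},
    {"x":0,"y":0,"z":0,"turn":0},
  ],
  claw=0.8,
  newtons=35,
)

```text
clock: 9.4
eef_pos: [0.4977, -0.0772, 0.1709]
orientation: [-0.698, -0.104, 0.701, -0.102]
force: [-1.4, 3.5, 5.4]
opening: 0.871
```

```bash
python3 - <<'E'
from h import *
plan()
cv2.imwrite("pics/w10.png",camera("wrist")["img"])
# arc: hinge rel; g in unit x-z
for x0 in (.069,):
    g=np.array([-.0915-x0,.1215-.100])
    for d in (10,20,30,40,50,60,70,80,90,95,98):
        t=np.radians(d); p=np.array([g[0]*np.cos(t)+g[1]*np.sin(t),-g[0]*np.sin(t)+g[1]*np.cos(t)])-g
        print(d,"toolx",round(-p[1]/.03,2),"toolz",round(-p[0]/.03,2))
E
```

```text
clk 9.4 tcp [ 0.4977 -0.0772  0.1709] unit [-0.0905  0.0857] yaw(tool y) rel unit x deg -90.1809819135152 j6 1.035589440617171 F [-1.3823  3.5306  5.438 ] op 0.8712057078445917
tool axes cols
 [[-0.0049  0.2882 -0.9576]
 [ 0.0032 -0.9576 -0.2882]
 [-1.     -0.0045  0.0038]]
10 toolx -0.92 toolz -0.21
20 toolx -1.79 toolz -0.57
30 toolx -2.58 toolz -1.08
40 toolx -3.27 toolz -1.71
50 toolx -3.84 toolz -2.46
60 toolx -4.27 toolz -3.3
70 toolx -4.56 toolz -4.19
80 toolx -4.68 toolz -5.13
90 toolx -4.63 toolz -6.07
95 toolx -4.55 toolz -6.53
98 toolx -4.48 toolz -6.8
```

View pics/w10.png

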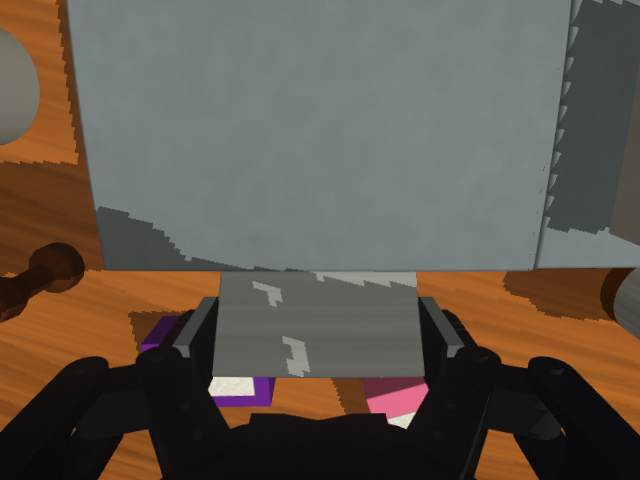

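The pads hold the tab (opening 0.87 ≈ 74 mm). Lifting along the hinge arc, first to 30°.

play_rows(
  increments=[
    {"x":-0.46,"y":0,"z":-0.08,"turn":0},
    {"x":-0.92,"y":0,"z":-0.21,"turn":0},
    {"x":-1.36,"y":0,"z":-0.38,"turn":0},
    {"x":-1.79,"y":0,"z":-0.57,"turn":0},
    {"x":-2.2,"y":0,"z":-0.82,"turn":0},
    {"x":-2.58,"y":0,"z":-1.08,"turn":0},
    {"x":-2.58,"y":0,"z":-1.08,"turn":0},
  ],
)

```text
clock: 10.15
eef_pos: [0.5307, -0.0672, 0.2499]
orientation: [-0.699, -0.104, 0.7, -0.101]
force: [3.0, 2.6, -7.0]
opening: 0.863
```

```bash
python3 - <<'E'
from h import *
plan()
a=camera("side")["img"][60:300,230:470]; b=camera("scene")["img"][130:370,100:340]
cv2.imwrite("pics/s11.png",cv2.resize(np.hstack([a,b]),None,fx=1.66,fy=1.66))
E
```

```text
clk 10.15 tcp [ 0.5307 -0.0672  0.2499] unit [-0.0561  0.0856] yaw(tool y) rel unit x deg -90.21258177552545 j6 1.0676925834149622 F [ 3.0146  2.5705 -7.0334] op 0.8633180478807251
tool axes cols
 [[-0.0027  0.2877 -0.9577]
 [ 0.0044 -0.9577 -0.2877]
 [-1.     -0.005   0.0013]]
```

View pics/s11.png

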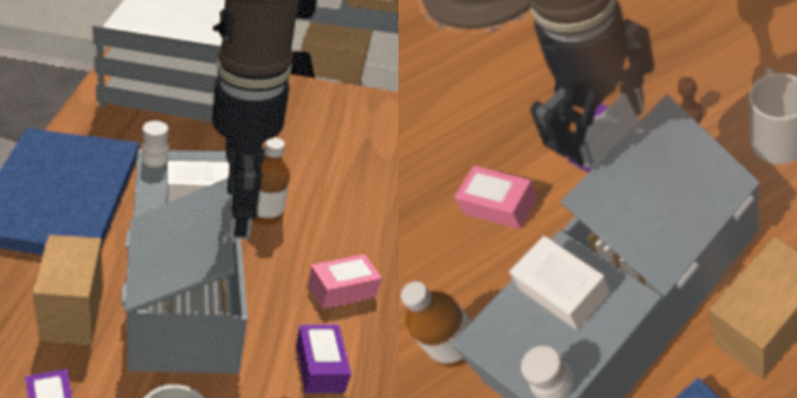

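The lid is rising with the tab held (about 30°). Continuing to 70°.

play_rows(
  increments=[
    {"x":-0.32,"y":0,"z":-0.25,"turn":0},
    {"x":-0.64,"y":0,"z":-0.56,"turn":0},
    {"x":-0.94,"y":0,"z":-0.92,"turn":0},
    {"x":-1.21,"y":0,"z":-1.31,"turn":0},
    {"x":-1.44,"y":0,"z":-1.72,"turn":0},
    {"x":-1.64,"y":0,"z":-2.15,"turn":0},
    {"x":-1.8,"y":0,"z":-2.59,"turn":0},
    {"x":-1.93,"y":0,"z":-3.04,"turn":0},
    {"x":-1.93,"y":0,"z":-3.04,"turn":0},
  ],
)

```text
clock: 11.15
eef_pos: [0.6173, -0.0411, 0.3068]
orientation: [-0.697, -0.105, 0.702, -0.101]
force: [-2.5, 0.7, -1.0]
opening: 0.868
```

```bash
python3 - <<'E'
from h import *
plan()
a=camera("side")["img"][30:270,230:470]; b=camera("scene")["img"][100:340,100:340]
cv2.imwrite("pics/s12.png",cv2.resize(np.hstack([a,b]),None,fx=1.66,fy=1.66))
E
```

```text
clk 11.15 tcp [ 0.6173 -0.0411  0.3068] unit [0.0345 0.0854] yaw(tool y) rel unit x deg -90.17232471304135 j6 1.139135500243907 F [-2.462   0.6999 -1.038 ] op 0.8675991679692323
tool axes cols
 [[-0.0074  0.2884 -0.9575]
 [ 0.004  -0.9575 -0.2884]
 [-1.     -0.006   0.0059]]
```

View pics/s12.png

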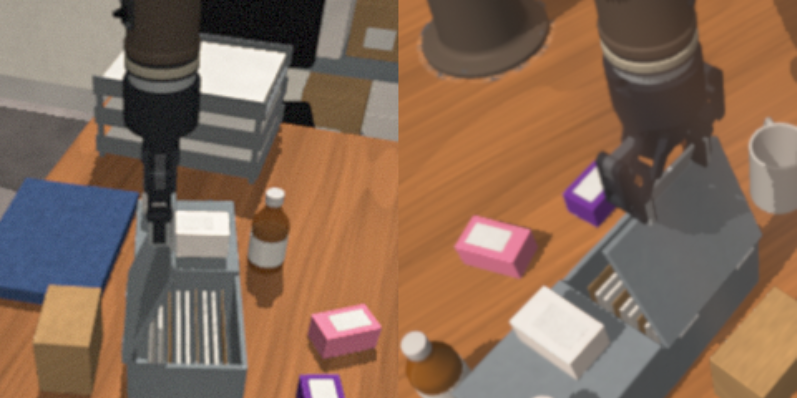

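play_rows(
  increments=[
    {"x":-0.1,"y":0,"z":-0.47,"turn":0},
    {"x":-0.15,"y":0,"z":-0.96,"turn":0},
    {"x":-0.14,"y":0,"z":-1.43,"turn":0},
    {"x":-0.1,"y":0,"z":-1.9,"turn":0},
    {"x":-0.02,"y":0,"z":-2.36,"turn":0},
    {"x":0.05,"y":0,"z":-2.63,"turn":0},
    {"x":0.1,"y":0,"z":-2.81,"turn":0},
    {"x":0.1,"y":0,"z":-2.81,"turn":0},
  ],
)

```text
clock: 12.05
eef_pos: [0.6981, -0.0166, 0.3047]
orientation: [-0.698, -0.105, 0.701, -0.101]
force: [-0.2, 2.3, 3.5]
opening: 0.858
```

```bash
python3 - <<'E'
from h import *
plan()
a=camera("side")["img"][30:270,200:440]; b=camera("scene")["img"][100:340,120:360]
cv2.imwrite("pics/s13.png",cv2.resize(np.hstack([a,b]),None,fx=1.66,fy=1.66))
E
```

```text
clk 12.05 tcp [ 0.6981 -0.0166  0.3047] unit [0.1189 0.0853] yaw(tool y) rel unit x deg -90.16853824713661 j6 1.1891433760184285 F [-0.1817  2.2564  3.4848] op 0.8577374284202851
tool axes cols
 [[-0.0041  0.2884 -0.9575]
 [ 0.0047 -0.9575 -0.2884]
 [-1.     -0.0057  0.0026]]
```

View pics/s13.png

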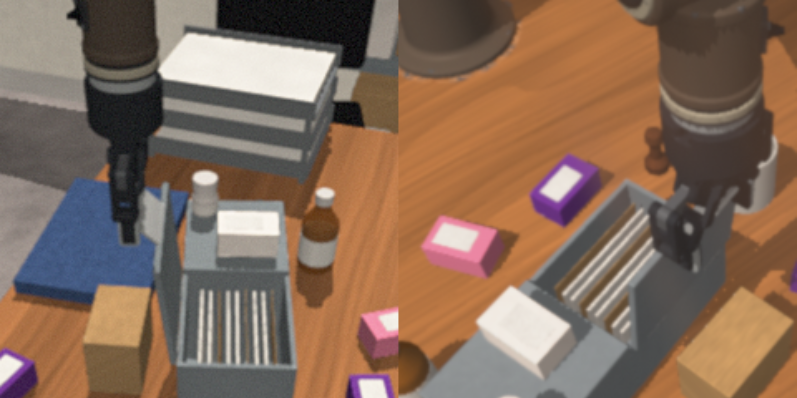

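The lid has gone past vertical and is still held. I'll take it a few degrees further, then open and lift away.

play_rows(
  increments=[
    {"x":0.09,"y":0,"z":-0.27,"turn":0},
    {"x":0.2,"y":0,"z":-0.53,"turn":0},
    {"x":0.2,"y":0,"z":-0.53,"turn":0},
  ],
)

```text
clock: 12.45
eef_pos: [0.7142, -0.0118, 0.2989]
orientation: [-0.699, -0.105, 0.7, -0.101]
force: [0.2, 3.2, 4.1]
opening: 0.857
```

play_rows(
  increments=[
    {"x":0,"y":0,"z":0,"turn":0},
    {"x":0,"y":0,"z":0,"turn":0},
    {"x":0,"y":0,"z":0,"turn":0},
    {"x":0,"y":0,"z":0,"turn":0},
    {"x":0,"y":0,"z":0,"turn":0},
  ],
  claw=1,
)

```text
clock: 12.95
eef_pos: [0.7141, -0.0121, 0.2987]
orientation: [-0.699, -0.105, 0.7, -0.101]
force: [-0.4, -0.3, -0.5]
opening: 0.998
```

```bash
python3 - <<'E'
from h import *
plan()
cv2.imwrite("pics/w14.png",camera("wrist")["img"])
a=camera("side")["img"][30:270,200:440]; b=camera("scene")["img"][100:340,120:360]
cv2.imwrite("pics/s14.png",cv2.resize(np.hstack([a,b]),None,fx=1.66,fy=1.66))
E
```

```text
clk 12.95 tcp [ 0.7141 -0.0121  0.2987] unit [0.1354 0.0849] yaw(tool y) rel unit x deg -90.1910503558837 j6 1.1976990429640662 F [-0.4348 -0.2585 -0.4685] op 0.9984439954190559
tool axes cols
 [[-0.0023  0.288  -0.9576]
 [ 0.0046 -0.9576 -0.2881]
 [-1.     -0.0051  0.0009]]
```

View pics/s14.png

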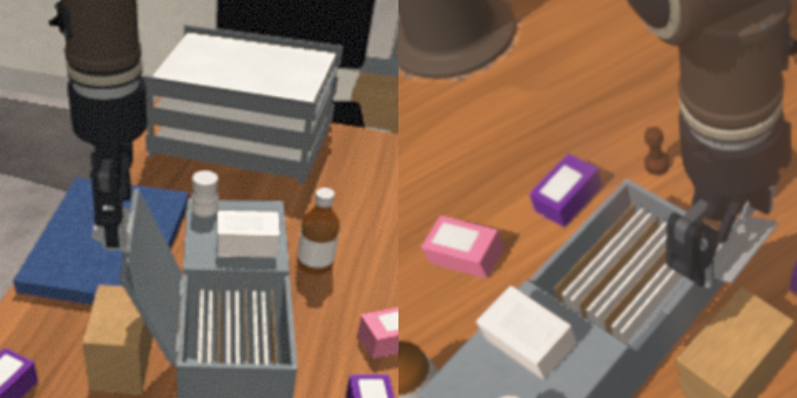

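View pics/w14.png

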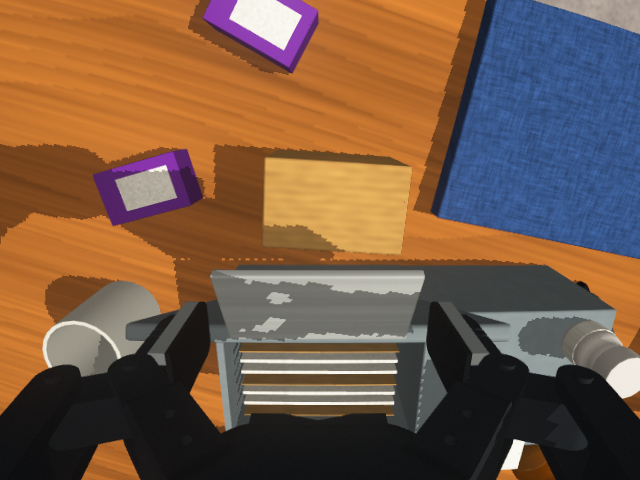

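The lid is open and free of the pads, leaning back. Lifting straight up, then moving back toward the front.

play_rows(
  increments=[
    {"x":-0.5,"y":0,"z":0,"turn":0},
    {"x":-1,"y":0,"z":0,"turn":0},
    {"x":-2,"y":0,"z":0,"turn":0},
    {"x":-3,"y":0,"z":0,"turn":0},
    {"x":-4,"y":0,"z":0.5,"turn":0},
    {"x":-4,"y":0,"z":2,"turn":0},
    {"x":-4,"y":0,"z":3.5,"turn":0},
    {"x":-4,"y":0,"z":5,"turn":0},
    {"x":-4,"y":0,"z":6.5,"turn":0},
    {"x":-4,"y":0,"z":8,"turn":0},
    {"x":-4,"y":0,"z":9,"turn":0},
    {"x":-4,"y":0,"z":9,"turn":0},
    {"x":-4,"y":0,"z":9,"turn":0},
  ],
)

```text
clock: 14.4
eef_pos: [0.4561, -0.0906, 0.4213]
orientation: [0.701, 0.104, -0.698, 0.102]
force: [1.0, 0.7, -0.3]
opening: 1.003
```

```bash
python3 - <<'E'
from h import *
plan()
a=camera("side")["img"][30:360,170:470]; b=camera("scene")["img"][100:430,90:390]
cv2.imwrite("pics/s15.png",cv2.resize(np.hstack([a,b]),None,fx=1.33,fy=1.33))
E
```

```text
clk 14.4 tcp [ 0.4561 -0.0906  0.4213] unit [-0.1342  0.085 ] yaw(tool y) rel unit x deg -90.23041771506104 j6 0.9865108080768591 F [ 1.0166  0.6926 -0.2597] op 1.0034050775309755
tool axes cols
 [[ 0.0027  0.2874 -0.9578]
 [ 0.0037 -0.9578 -0.2874]
 [-1.     -0.0028 -0.0037]]
```

View pics/s15.png

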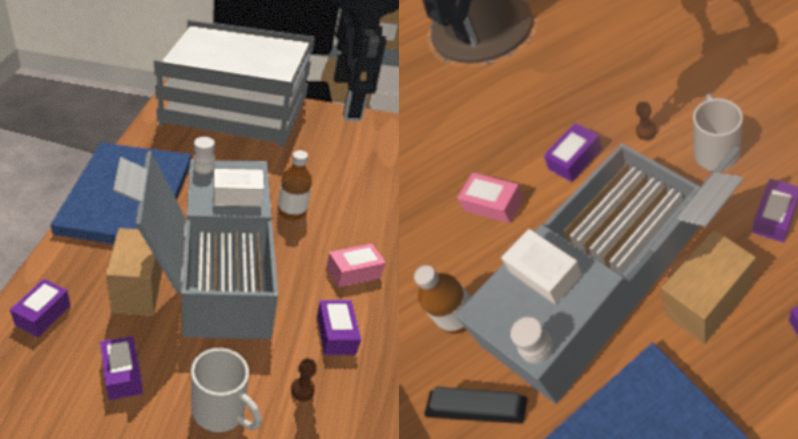

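```bash
python3 - <<'E'
from h import *
sd=camera("side");sc=camera("scene")
for t in(1.8,1.95):
    p=[w([.069-.17*np.cos(t)+.03*np.sin(t),y],.1+.17*np.sin(t)+.03*np.cos(t)) for y in(.048,.123)]
    print(t,((proj(sd,p)-[170,30])*1.33).round(),((proj(sc,p)-[90,100])*1.33+[399,0]).round())
inv=lambda p:(p[:,:2]-T)@RU
print("carton top",inv(onz(sc,(np.array([(528-399,231),(580-399,266)])/1.33)+[90,100],.144)))
E
```

```text
1.8 [[135. 150.]
 [130. 182.]] [[688. 209.]
 [727. 161.]]
1.95 [[120. 157.]
 [113. 189.]] [[706. 225.]
 [744. 177.]]
carton top [[-0.054  -0.0316]
 [ 0.032  -0.032 ]]
```

The picture shows the tab corners at (120,158)/(115,190) and (705,224)/(742,177), which match 1.95 rad. The carton is off the lid and the bystanders have not moved.

```bash
python3 -c "
from rig import finish_job
print(finish_job())"
```

```text
the job is handed in; nothing more can be done
None
```

The carton is off the lid, the lid leans back wide open by itself, and the job is handed in. The job returned no verdict.

- **Carton:** I pushed it along the top with two half-open fingers. It squared up against them and slid over the seam. In the last picture its near edge is about 30 mm past the seam, so its centre is about 55 mm onto the fixed top, and it lies flat.
- **Lid:** I gripped the tab by its side edges and swung the lid along the hinge arc to about 106°. Then I opened the fingers and backed off. In both outside cameras the tab corners fit an angle of about 1.95 rad, the fully open stop.
- **Bystanders:** I checked these by eye, not by measurement, and all six looked unmoved in the final pictures.
- **Time and problems:** The last move ended at 14.4 s of the 61 s allowed. One move call was refused for its row format, with no motion. No check failed, and repeat measurements differed by a few millimetres.

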